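# Refill the gravity feeder through its funnel

### The job

Load the feeder: slide the dust shutter open by its knob, sweep the two white housings that stand on the loading deck over the edge into the funnel so that both drop to the well below, then slide the shutter fully shut again. Sweep them along the deck, do not lift them up off it, and leave the other things on the table, including the housings standing there, as they are.

Things in the scene. Friction and masses are not known exactly. Their poses are not given: they have to be found in the camera images.
- feeder: bench-top gravity feeder fixed to the table, bare aluminium and grey plastic, 150 x 300 mm, deck 126 mm high on four legs. Origin on the table under the centre of the funnel mouth, z up. Loading deck on its +y side, shutter bed on its -y side (y -35 to -135 mm, same height) between two straight guides 12 mm high at x = +-57 to +-70 mm, running from y = -135 to 35 mm
- deck_centre (a point): centre of the loading deck's top, 126 mm over the table: a flat plate with no lip, 150 mm along the feeder's x and 130 mm along its y (feeder y 35 to 165 mm), ending flush at the funnel mouth
- funnel_mouth (a point): centre of the rectangular funnel mouth at deck height; axes as the feeder's. The mouth is 96 mm along x and 70 mm along y (feeder y -35 to 35 mm) and narrows downward to the well
- well_floor (a point): centre of the well's floor, 6 mm over the table. The well is 40 x 40 mm inside, upright under the funnel, and reaches up to 76 mm over the table; its front is clear
- shutter (a joint): steel dust shutter that slides over the funnel mouth along the feeder's -y: 0 is shut (mouth covered, reaching 5 mm over the deck's edge), 0.080 m is fully open (mouth clear). It may start up to 15 mm open; it slides with about 1.5 N of friction and stays where it is left. The plate is 4 mm thick, its top 5.5 mm over the deck
- shutter_knob (a point): centre of the top of the shutter's black knob, an upright round post 14 mm in diameter, its top 31.5 mm over the deck and 26 mm over the shutter plate (a collar 22 mm in diameter, 3 mm high, at its foot). With the shutter shut it stands at y = -28 mm of the feeder, on the centre line (x = 0)
- housing_left: white moulded housing, a little cup about 24 mm across with tabs, 25 x 28 x 24 mm overall, 10 to 17 g, solid to the touch (nothing enters it); origin at the centre of its underside, z up through its mouth. Stands upright on the loading deck, on the feeder's +x half
- housing_right: white moulded housing, a little cup about 24 mm across with tabs, 25 x 28 x 24 mm overall, 10 to 17 g, solid to the touch (nothing enters it); origin at the centre of its underside, z up through its mouth. Stands upright on the loading deck, on the feeder's -x half
- table_housing_a: another such housing, on the table near the feeder: to be left alone
- table_housing_b: another such housing, on the table on the feeder's far side: to be left alone
- glue_bottle: white glue bottle 26 mm in diameter, 106 mm high, standing on the table beyond the feeder; origin at its underside: to be left alone
- tweezers: steel tweezers 124 mm long lying on the table in front of the feeder: to be left alone
Not all that is in view belongs to the job. What is shaped like the housing_right but orange or pink is not meant.

How it is judged:
By the outcome, as a careful person would: the job done as asked, in the order asked, and still so for the second after the job is handed in, with the robot touching nothing.
It also fails if it takes over 69 s, if anything falls off the work surface, if the arm or the gripper's body presses on something with over 40 N, if the wrist force passes 120 N, or if a joint passes its speed limit or range.

### The arm

A 7-joint arm with a two-finger parallel gripper is mounted at the origin on the work surface; the furniture and walls round the work are solid. World frame = base frame: x ahead of the robot, y to its left, z up, the work surface at z = 0. Lengths are in m, angles in rad, forces in N, time in s.
With the tool pointing down it reaches from about 0.4 to 0.85 m from the base axis. Payload 10.4 kg.
Tool frame: the origin (TCP) lies midway between the tips of the shut fingers; the grasp point (between the pads) lies 19 mm behind it; z points along the fingers, y is the line along which they close (so a half turn about z gives the same grasp; the last joint's range is limited). The gripper opens to 87 mm and grips with 3 to 60 N. Pads are 19 mm wide; open, the fingers measure 117 mm over their backs; the gripper's body (75 mm by 190 mm) begins 51 mm behind the grasp point.
Start: joints at [-1.198, 0.332, -0.065, 1.46, 0.022, 1.35, -0.088], TCP at [0.241, 0.577, 0.223] pointing down, gripper open.
Joint ranges: [-2.6, 2.6], [-0.5, 2.12], [-1.47, 1.34], [0.16, 2.42], [-1.27, 4.41], [0.06, 2.06], [-2.6, 2.6]. Speed limits (rad/s): [2.22, 2.22, 2.79, 2.79, 3.14, 3.14, 3.14].

### API

Orientations are given as a unit quaternion [x, y, z, w].
In Python, from bench import sensors, eyes, order gives the robot as it stands.
- The arm moves only by the tool arm_command, never from a script. Its argument "steps" is a list of rows, each an object with "rot": the turn, a rotation vector about the world's x, y, z in degrees, a list of three; "slide": the shift along the world's x, y, z in m, a list of three; "grip": the opening, from 0 (shut) to 1 (fully open). A call has exactly 8 rows; each row shifts and turns the commanded pose from where the row before left it; what a row does not reach is not made up. A row lasts 1/8 s, in which the tool goes at most 62.5 mm and 10.7 degrees, less where a joint would pass 70% of its speed; a pose out of reach is approached as far as the arm can. A call with a gripper value outside its range is refused whole. The fingers move at their own pace and stop on an object; "newtons" is the grip in N (left out, the last holds). Time passes only in rows, so rows that do not move let the fingers close, or fill a call up. It gives the time, the measured TCP pose, the force, the opening and the grip force at its end, in the units of the state.
- sensors.read_state(): the state, without advancing time (a new reading comes with each control period).
- eyes.camera(name): name is "side" or "top" or "wrist"; returns a dict with "pixels" (400x640x3 uint8, red, green, blue), "intrinsics" (3x3 intrinsics, pixels), "k1" (the pictures are not rectified: a ray, as slopes to the right and down, at radius r is drawn at 1 + k1 r^2 times it, then the intrinsics apply), "pose" (4x4, takes a point from camera to world coordinates). Camera axes: x right, y down, z forward; pixel columns grow to the right and rows downward; lengths in m; the calibration is good to about 2 mm. A picture is of the moment at which its call begins. There is no depth.
- order.close_job(): hands the job in; it is judged then, once.
Trained networks look in a picture, given as the dict that the camera call returned (one of the last four; its "shot" number tells which), for a name from the list of things; names that differ only in an ending like _2 or _b are one class to them, and where a whole thing is asked for, a point or a joint stands for the part that bears it (a point fixed in the world has none). Each returns a list of dicts, best first, with "conf" (0 to 1); they miss things now and then, are a little off and sometimes report something else, mostly with a low value. They report only what shows in the picture. A call takes as long as a camera call. They do not tell look-alikes from the thing itself.
- eyes.look_for(name, picture): "bbox" ([left, top, right, bottom] in pixels, round what is visible of it).
The state is a dict: "time": time; "joint_positions": joint angles; "joint_vel": joint speeds; "joint_torque": joint torques, N m; "ee_pos": TCP position; "eef_rot": TCP orientation; "ft_force": force on the tool from outside, world axes, zero at the start; "torque": the same for the moment, N m; "width": finger opening in m; "grip_force": force on a finger pad.
Only numpy, scipy, OpenCV 4.12 (cv2) and the standard library are available. Lean on these libraries where they do the work, as an engineer would, in place of code of your own. Each camera call takes 0.05 s, during which the arm holds its last target. There are 200 camera calls.

## Working session

There is one attempt and no reset: what is moved stays moved. The work goes in short steps, Python scripts to look and compute and a tool call to move; the robot and the scene stay as the last step left them, time stands still between calls to the robot, and variables do not carry over. Pictures are saved under pics/ and viewed, at most 12 in all, crops included, and the job is handed in when it is done.

Besides the shell and the picture viewer there is one more tool, called as a command line: name --argument value ..., lists and objects as JSON in quotes. arm_command: Moves the arm, as the interface text tells. Its arguments: {"type":"object","properties":{"steps":{"type":"array","items":{"type":"object","properties":{"rot":{"type":"array","items":{"type":"number"}},"slide":{"type":"array","items":{"type":"number"}},"grip":{"type":"number"}}}},"newtons":{"type":"number"}},"required":["steps"]}

```bash
mkdir -p pics; cat > h.py <<'E'
import numpy as np, cv2
from bench import sensors, eyes, order
def ray(p,uv):
    K=np.array(p["intrinsics"]);k1=p["k1"];T=np.array(p["pose"])
    d=np.array([(uv[0]-K[0,2])/K[0,0],(uv[1]-K[1,2])/K[1,1]]);u=d.copy()
    for _ in range(20): u=d/(1+k1*(u@u))
    return T[:3,3],T[:3,:3]@np.array([u[0],u[1],1])
def atz(p,uv,z):
    o,r=ray(p,uv);return o+r*(z-o[2])/r[2]
def proj(p,X):
    K=np.array(p["intrinsics"]);k1=p["k1"];T=np.array(p["pose"])
    c=T[:3,:3].T@(np.array(X)-T[:3,3]);u=c[:2]/c[2];u=u*(1+k1*(u@u))
    return np.array([K[0,0]*u[0]+K[0,2],K[1,1]*u[1]+K[1,2]])
def save(p,n,crop=None,s=1):
    im=cv2.cvtColor(np.array(p["pixels"]),cv2.COLOR_RGB2BGR)
    if crop: im=im[crop[1]:crop[3],crop[0]:crop[2]]
    cv2.imwrite("pics/"+n,cv2.resize(im,None,fx=s,fy=s,interpolation=cv2.INTER_CUBIC))
E
python3 - <<'E'
from h import *
ps={n:eyes.camera(n) for n in ("top","side","wrist")}
for n,p in ps.items():
    save(p,n+"0.png")
    print(n,np.round(p["pose"],3).tolist(),p["k1"])
    for o in ("feeder","shutter_knob","shutter","housing_left","glue_bottle","tweezers"):
        print(o,[(np.round(d["bbox"]).tolist(),round(d["conf"],2)) for d in eyes.look_for(o,p)][:7])
s=sensors.read_state();print(s["ee_pos"],s["eef_rot"],s["time"])
E
```

```text
top [[-0.052, -0.978, 0.201, 0.376], [-0.999, 0.05, -0.015, 0.055], [0.005, -0.202, -0.979, 0.993], [0.0, 0.0, 0.0, 1.0]] -0.10143657079532917
feeder [([266.0, 155.0, 424.0, 245.0], 0.57)]
shutter_knob [([331.0, 166.0, 377.0, 226.0], 0.71)]
shutter [([330.0, 164.0, 378.0, 228.0], 0.87)]
housing_left []
glue_bottle [([289.0, 148.0, 306.0, 164.0], 0.74)]
tweezers [([351.0, 252.0, 396.0, 261.0], 0.4)]
side [[-0.997, 0.044, -0.056, 0.589], [0.071, 0.575, -0.815, 0.745], [-0.004, -0.817, -0.577, 0.633], [0.0, 0.0, 0.0, 1.0]] -0.03198211271882524
feeder [([271.0, 144.0, 366.0, 296.0], 0.81)]
shutter_knob [([281.0, 162.0, 344.0, 198.0], 0.68), ([279.0, 198.0, 294.0, 217.0], 0.67)]
shutter [([281.0, 164.0, 346.0, 196.0], 0.58)]
housing_left [([280.0, 198.0, 295.0, 218.0], 0.62)]
glue_bottle [([245.0, 237.0, 259.0, 282.0], 0.65), ([280.0, 199.0, 294.0, 216.0], 0.53)]
tweezers []
wrist [[0.387, 0.882, 0.268, 0.166], [0.922, -0.369, -0.114, 0.608], [-0.002, 0.291, -0.957, 0.384], [0.0, 0.0, 0.0, 1.0]] 0.014220933731178642
feeder []
shutter_knob []
shutter []
housing_left []
glue_bottle []
tweezers []
[0.24098035 0.57671325 0.22259147] [1.96629480e-01 9.80477865e-01 6.46302368e-05 1.12017210e-05] 1.05
```

View pics/top0.png

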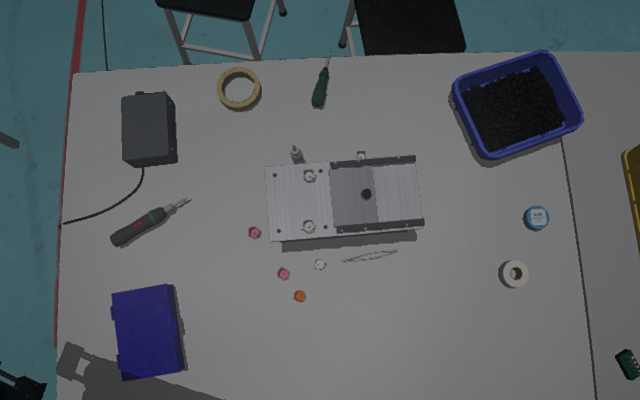

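View pics/side0.png

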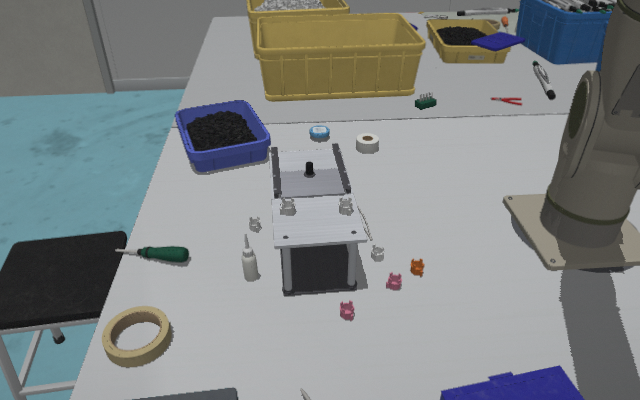

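The top view shows the feeder with its deck to the left (world +y). The two white deck housings are at about (309,176) and (309,226), and the knob is at (366,194). The white housings at (361,155) and (320,264) stand on the table, and the pink and orange ones at (254,232), (284,273) and (300,296) are look-alikes. The two on the deck plate fit the task, so I'll confirm them in a crop.

```bash
python3 - <<'E'
from h import *
p=eyes.camera("top");save(p,"topcrop.png",(250,140,440,280),4)
q=eyes.camera("side");save(q,"sidecrop.png",(230,130,390,300),3.5)
import pickle;pickle.dump((p,q),open("tp.pkl","wb"))
for n,u in dict(HL=(309,176),HR=(309,226)).items(): print(n,atz(p,u,.150))
print("knob",atz(p,(366,194),.1575))
for u in [(281,241),(265,166),(424,225),(417,156)]: print(u,atz(p,u,.126))
print("bottle",atz(p,(297,158),.05))
print("sideknob",atz(q,(309,163),.1575),"sideHL",atz(q,(288,206),.138),atz(q,(346,206),.138))
E
```

```text
HL [0.58817425 0.06331208 0.15      ]
HR [0.4914929  0.06779365 0.15      ]
knob [ 0.54584696 -0.04282014  0.1575    ]
(281, 241) [0.46844342 0.12326062 0.126     ]
(265, 166) [0.61914391 0.15000275 0.126     ]
(424, 225) [ 0.48502669 -0.15533709  0.126     ]
(417, 156) [ 0.62483333 -0.15485876  0.126     ]
bottle [0.65484432 0.08840967 0.05      ]
sideknob [ 0.54927975 -0.04362814  0.1575    ] sideHL [0.59198515 0.06386782 0.138     ] [0.49257973 0.07144732 0.138     ]
```

View pics/topcrop.png

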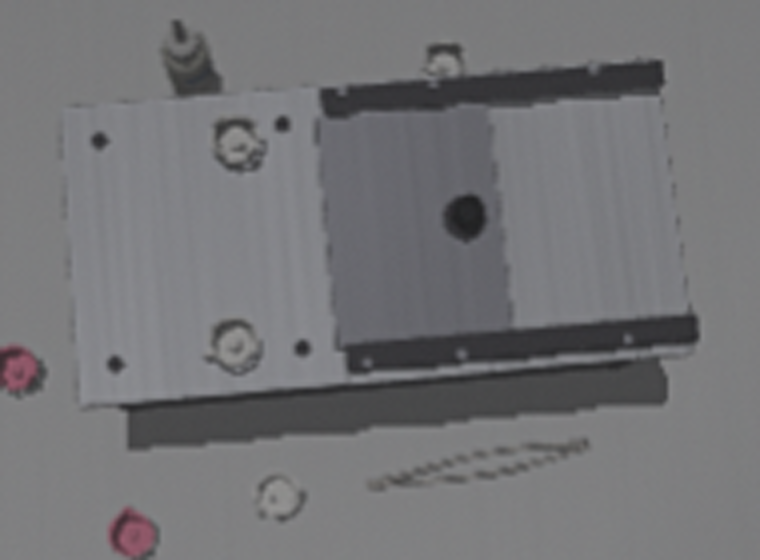

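View pics/sidecrop.png

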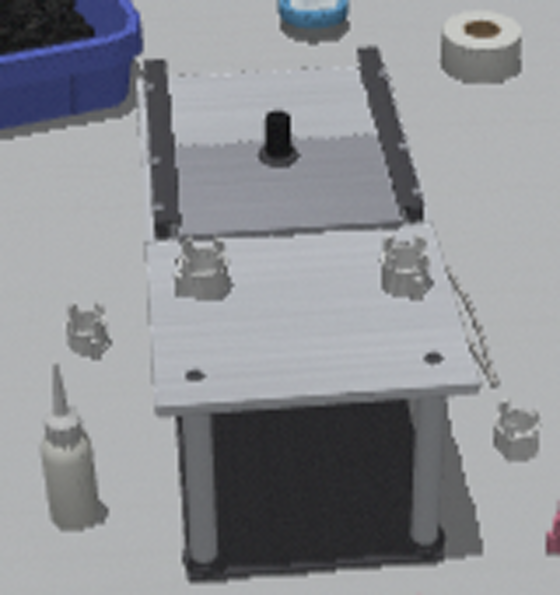

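The crops confirm the white pair on the deck plate, at crop (238,145) and (236,345). They are white and stand on the feeder's +x and -x halves. Next I'll fit the feeder pose.

```bash
python3 - <<'E'
from h import *
import pickle;p,q=pickle.load(open("tp.pkl","rb"))
from scipy.optimize import least_squares
c=lambda x,y:np.array((250+x/4,140+y/4)); d=lambda x,y:np.array((230+x/3.5,130+y/3.5))
obs=[(p,c(62,107),(.075,.165,.126)),(p,c(82,408),(-.075,.165,.126)),
(p,c(664,62),(.070,-.135,.138)),(p,c(698,318),(-.057,-.135,.138)),(p,c(320,90),(.070,.035,.138)),(p,c(350,372),(-.07,.035,.138)),
(q,d(157,403),(.075,.165,.126)),(q,d(480,388),(-.075,.165,.126)),(q,d(146,62),(.07,-.135,.138)),(q,d(378,48),(-.07,-.135,.138))]
def W(v,f):
    a=v[2];return np.array([v[0]+np.cos(a)*f[0]-np.sin(a)*f[1],v[1]+np.sin(a)*f[0]+np.cos(a)*f[1],f[2]])
r=least_squares(lambda v:np.concatenate([proj(o,W(v,f))-u for o,u,f in obs]),[.54,0,0],loss="soft_l1")
v=r.x;print(v,np.degrees(v[2]),np.round(r.fun.reshape(-1,2),1).tolist())
def inv(P):
    a=v[2];D=P[:2]-v[:2];return np.round([np.cos(a)*D[0]+np.sin(a)*D[1],-np.sin(a)*D[0]+np.cos(a)*D[1]],4)
for n,P in dict(knobT=atz(p,c(467,214),.1575),knobS=atz(q,d(278,116),.1575),HLt=atz(p,c(238,145),.148),HRt=atz(p,c(236,345),.148),HLs=atz(q,d(203,290),.128),HRs=atz(q,d(407,290),.128),
  shut1=atz(p,c(330,230),.1315)).items(): print(n,np.round(P,4),inv(P))
print([np.round(W(v,(0,y,.13)),4) for y in (0,-.108,-.028,.1,.165)])
E
```

```text
[ 0.54734484 -0.01713003  0.0335122 ] 1.9201074747511273 [[-0.6, 0.4], [-0.9, 0.4], [-0.1, 0.3], [-0.3, -0.4], [0.4, 0.1], [-0.5, 0.4], [-0.9, -0.3], [-0.0, -2.7], [-0.5, -1.6], [0.1, -1.3]]
knobT [ 0.5467 -0.0443  0.1575] [-0.0015 -0.0271]
knobS [ 0.5485 -0.043   0.1575] [ 0.0003 -0.0259]
HLt [0.5881 0.0624 0.148 ] [0.0434 0.0781]
HRt [0.4913 0.0678 0.148 ] [-0.0532  0.0868]
HLs [0.5925 0.0702 0.128 ] [0.0481 0.0857]
HRs [0.4925 0.0778 0.128 ] [-0.0516  0.0967]
shut1 [0.5475 0.0198 0.1315] [0.0014 0.0369]
[array([ 0.5473, -0.0171,  0.13  ]), array([ 0.551 , -0.1251,  0.13  ]), array([ 0.5483, -0.0451,  0.13  ]), array([0.544 , 0.0828, 0.13  ]), array([0.5418, 0.1478, 0.13  ])]
```

arm_command --steps '[{"slide": [0.03,-0.055,0],"rot": [0,0,-8.2],"grip": 0.5},{"slide": [0.03,-0.055,0],"rot": [0,0,-8.2],"grip": 0.5},{"slide": [0.03,-0.055,0],"rot": [0,0,-8.2],"grip": 0.5},{"slide": [0.03,-0.055,0],"rot": [0,0,-8.2],"grip": 0.5},{"slide": [0.03,-0.055,0],"rot": [0,0,-8.2],"grip": 0.5},{"slide": [0.03,-0.055,0],"rot": [0,0,-8.2],"grip": 0.5},{"slide": [0.03,-0.055,0],"rot": [0,0,-8.2],"grip": 0.5},{"slide": [0.03,-0.055,0],"rot": [0,0,-8.0],"grip": 0.5}]' --newtons 20

```text
time: 2.15
ee_pos: [0.4811, 0.1359, 0.223]
eef_rot: [0.697, 0.717, 0.001, 0.0]
ft_force: [1.5, 1.3, -0.3]
width: 0.0436
grip_force: 0.0
```

arm_command --steps '[{"slide": [0.013,-0.036,0]},{"slide": [0.013,-0.036,0]},{"slide": [0.013,-0.036,0]},{"slide": [0.014,-0.036,0]},{"slide": [0.0135,-0.0365,0]},{"slide": [0,0,-0.01],"rot": [0,0,0.3]},{"slide": [0,0,-0.01]},{"slide": [0,0,0]}]'

```text
schema error: expected keys rot, slide, grip
```

```bash
python3 - <<'E'
from h import *
p=eyes.camera("wrist");save(p,"w1.png")
for o in ("shutter_knob","housing_left"): print(o,[(np.round(d["bbox"]).tolist(),round(d["conf"],2)) for d in eyes.look_for(o,p)][:4])
print(np.round(p["pose"],3).tolist(), sensors.read_state()["ee_pos"])
E
```

```text
shutter_knob [([326.0, 316.0, 379.0, 337.0], 0.94)]
housing_left [([307.0, 175.0, 472.0, 337.0], 0.69)]
[[1.0, 0.027, 0.007, 0.478], [0.028, -0.956, -0.292, 0.216], [-0.001, 0.292, -0.956, 0.385], [0.0, 0.0, 0.0, 1.0]] [0.48165682 0.13432877 0.22282955]
```

View pics/w1.png

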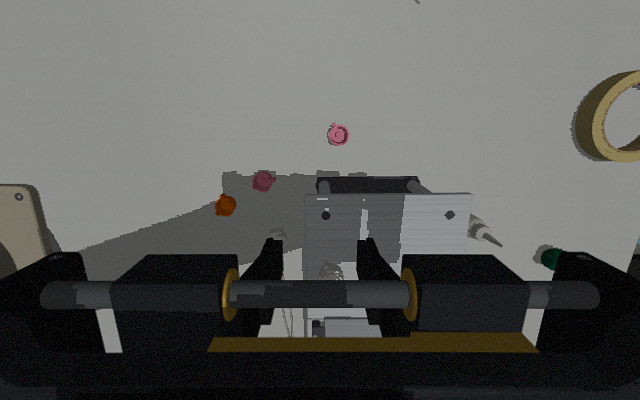

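The wrist view shows the deck ahead of the fingers, with a white housing between them at (332,270). Every row needs all three keys, so I'm sending the move again.

arm_command --steps '[{"slide": [0.013,-0.036,0],"rot": [0,0,0.3],"grip": 0.5},{"slide": [0.013,-0.036,0],"rot": [0,0,0],"grip": 0.5},{"slide": [0.013,-0.036,0],"rot": [0,0,0],"grip": 0.5},{"slide": [0.014,-0.036,0],"rot": [0,0,0],"grip": 0.5},{"slide": [0.0135,-0.0365,0],"rot": [0,0,0],"grip": 0.5},{"slide": [0,0,-0.015],"rot": [0,0,0],"grip": 0.5},{"slide": [0,0,-0.015],"rot": [0,0,0],"grip": 0.5},{"slide": [0,0,0],"rot": [0,0,0],"grip": 0.5}]'

```text
time: 3.3
ee_pos: [0.5458, -0.0409, 0.191]
eef_rot: [0.692, 0.722, -0.001, -0.001]
ft_force: [0.2, 0.0, 0.1]
width: 0.0434
grip_force: 0.0
```

```bash
python3 - <<'E'
from h import *
p=eyes.camera("wrist");save(p,"w2.png",(160,150,480,350),2)
for o in ("shutter_knob","housing_left"): print(o,[(np.round(d["bbox"]).tolist(),round(d["conf"],2)) for d in eyes.look_for(o,p)][:4])
print(np.round(p["pose"],3).tolist(), sensors.read_state()["ee_pos"],proj(p,sensors.read_state()["ee_pos"]), proj(p,(.5475,-.0445,.1575)))
E
```

```text
shutter_knob [([245.0, 137.0, 403.0, 248.0], 0.73), ([213.0, 1.0, 440.0, 332.0], 0.36)]
housing_left [([211.0, 0.0, 443.0, 331.0], 0.64), ([374.0, 50.0, 421.0, 99.0], 0.6)]
[[0.999, 0.04, 0.007, 0.542], [0.04, -0.955, -0.292, 0.04], [-0.005, 0.292, -0.956, 0.353], [0.0, 0.0, 0.0, 1.0]] [ 0.54696158 -0.04185711  0.19289306] [322.81626604 257.62857389] [323.12593745 237.78593742]
```

View pics/w2.png

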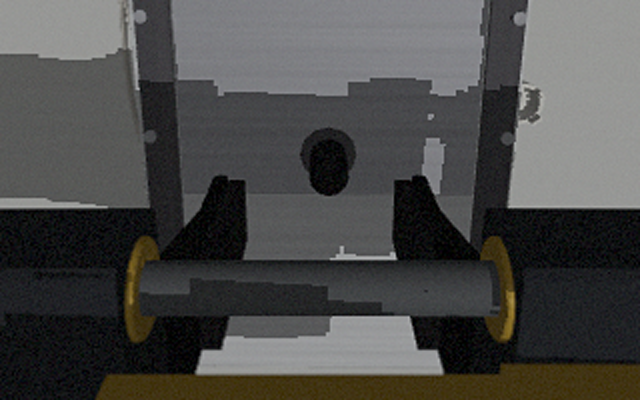

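The knob top is at (324,239), within a pixel or two of my prediction. I'll go down, grip it and pull.

arm_command --steps '[{"slide": [0.0005,-0.001,-0.02],"rot": [0,0,0],"grip": 0.5},{"slide": [0,-0.001,-0.02],"rot": [0,0,0],"grip": 0.5},{"slide": [0,0,-0.014],"rot": [0,0,0],"grip": 0.5},{"slide": [0,0,0],"rot": [0,0,0],"grip": 0.5},{"slide": [0,0,0],"rot": [0,0,0],"grip": 0.0},{"slide": [0,0,0],"rot": [0,0,0],"grip": 0.0},{"slide": [0,0,0],"rot": [0,0,0],"grip": 0.0},{"slide": [0,0,0],"rot": [0,0,0],"grip": 0.0}]' --newtons 20

```text
time: 4.45
ee_pos: [0.5491, -0.0446, 0.1391]
eef_rot: [0.693, 0.721, 0.001, 0.002]
ft_force: [4.5, -0.8, -5.5]
width: 0.013
grip_force: 20.0
```

arm_command --steps '[{"slide": [0.0004,-0.012,0],"rot": [0,0,0],"grip": 0.0},{"slide": [0.0004,-0.012,0],"rot": [0,0,0],"grip": 0.0},{"slide": [0.0004,-0.012,0],"rot": [0,0,0],"grip": 0.0},{"slide": [0.0004,-0.012,0],"rot": [0,0,0],"grip": 0.0},{"slide": [0.0004,-0.012,0],"rot": [0,0,0],"grip": 0.0},{"slide": [0.0004,-0.012,0],"rot": [0,0,0],"grip": 0.0},{"slide": [0.0003,-0.008,0],"rot": [0,0,0],"grip": 0.0},{"slide": [0,0,0],"rot": [0,0,0],"grip": 0.0}]'

```text
time: 5.45
ee_pos: [0.5519, -0.1235, 0.139]
eef_rot: [0.693, 0.721, 0.002, 0.001]
ft_force: [8.1, 3.1, -2.2]
width: 0.0129
grip_force: 20.0
```

arm_command --steps '[{"slide": [0,-0.001,0],"rot": [0,0,0],"grip": 0.0},{"slide": [0,0,0],"rot": [0,0,0],"grip": 0.0},{"slide": [0,0,0],"rot": [0,0,0],"grip": 0.35},{"slide": [0,0,0],"rot": [0,0,0],"grip": 0.35},{"slide": [0,0,0],"rot": [0,0,0],"grip": 0.35},{"slide": [0,0,0.02],"rot": [0,0,0],"grip": 0.35},{"slide": [0,0,0.03],"rot": [0,0,0],"grip": 0.35},{"slide": [0,0,0.02],"rot": [0,0,0],"grip": 0.35}]'

```text
time: 6.45
ee_pos: [0.5502, -0.1261, 0.2099]
eef_rot: [0.693, 0.72, 0.0, 0.0]
ft_force: [1.4, 0.5, -0.5]
width: 0.0304
grip_force: 0.0
```

```bash
python3 - <<'E'
from h import *
p=eyes.camera("side");save(p,"s2.png",(230,130,390,300),3.5)
s=sensors.read_state();print(s["ee_pos"],s["time"],s["width"])
E
```

```text
[ 0.55115544 -0.12639503  0.21219941] 6.5 0.030483606593945896
```

View pics/s2.png

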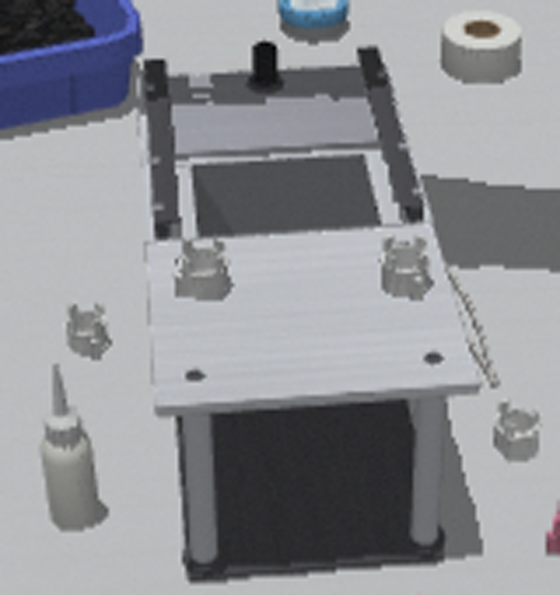

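The side view shows the shutter fully open, the knob at the far end and the mouth clear. Both deck housings are still standing at crop (203,268) and (407,268). I'll go to housing_left next.

arm_command --steps '[{"slide": [0.0075,0.0375,0],"rot": [0,0,0],"grip": 0.57},{"slide": [0.0075,0.0375,0],"rot": [0,0,0],"grip": 0.57},{"slide": [0.008,0.0375,0],"rot": [0,0,0],"grip": 0.57},{"slide": [0.008,0.0375,0],"rot": [0,0,0],"grip": 0.57},{"slide": [0.008,0.0375,0],"rot": [0,0,0],"grip": 0.57},{"slide": [0,0,-0.02],"rot": [0,0,0],"grip": 0.57},{"slide": [0,0,-0.01],"rot": [0,0,0],"grip": 0.57},{"slide": [0,0,0],"rot": [0,0,0],"grip": 0.57}]' --newtons 4

```text
time: 7.5
ee_pos: [0.5886, 0.0609, 0.1778]
eef_rot: [0.694, 0.72, -0.001, -0.0]
ft_force: [0.2, 0.4, 0.3]
width: 0.0495
grip_force: 0.0
```

```bash
python3 - <<'E'
from h import *
p=eyes.camera("wrist");save(p,"w3.png",(160,150,480,350),2)
e=sensors.read_state()["ee_pos"]
print(e,proj(p,e),"HL pred",proj(p,(.590,.061,.148)),"HR",proj(p,(.492,.070,.148)))
E
```

```text
[0.58899958 0.06090978 0.17859491] [321.72220191 255.19873125] HL pred [323.02402298 234.85677098] HR [177.85784511 217.43059589]
```

View pics/w3.png

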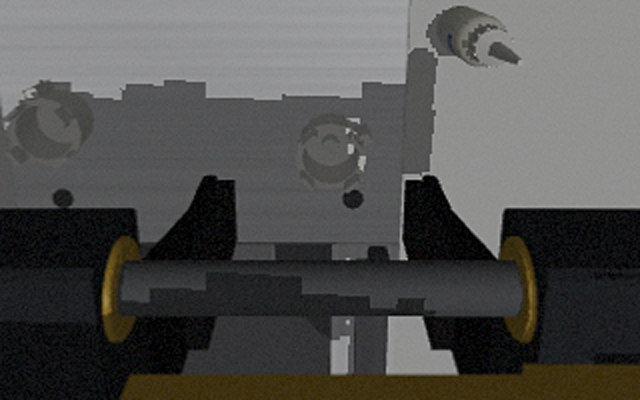

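The wrist view shows housing_left's mouth at (326,225) and housing_right's at (185,211). Both are a little further in +y than I estimated, so I'll recompute.

```bash
python3 - <<'E'
from h import *
p=eyes.camera("wrist")
for u in ((326,225),(185,211)): print(atz(p,u,.150),atz(p,u,.146))
print(sensors.read_state()["ee_pos"])
E
```

```text
[0.59216287 0.06880494 0.15      ] [0.5923016  0.06727982 0.146     ]
[0.4982764  0.07527277 0.15      ] [0.49644605 0.07388329 0.146     ]
[0.58925928 0.06102278 0.17903038]
```

arm_command --steps '[{"slide": [0.002,0.005,0],"rot": [0,0,0],"grip": 0.57},{"slide": [0,0,-0.015],"rot": [0,0,0],"grip": 0.57},{"slide": [0,0,-0.02],"rot": [0,0,0],"grip": 0.57},{"slide": [0,0,-0.013],"rot": [0,0,0],"grip": 0.57},{"slide": [0,0,0],"rot": [0,0,0],"grip": 0.57},{"slide": [0,0,0],"rot": [0,0,0],"grip": 0.2},{"slide": [0,0,0],"rot": [0,0,0],"grip": 0.2},{"slide": [0,0,0],"rot": [0,0,0],"grip": 0.2}]' --newtons 4

```text
time: 8.6
ee_pos: [0.5914, 0.0668, 0.1311]
eef_rot: [0.693, 0.721, 0.0, 0.0]
ft_force: [-0.2, -0.1, 0.2]
width: 0.0272
grip_force: 0.1
```

arm_command --steps '[{"slide": [0,0,0],"rot": [0,0,0],"grip": 0.2},{"slide": [0,0,0],"rot": [0,0,0],"grip": 0.2},{"slide": [-0.006,-0.002,0],"rot": [0,0,0],"grip": 0.2},{"slide": [-0.006,-0.004,0],"rot": [0,0,0],"grip": 0.2},{"slide": [-0.006,-0.004,0],"rot": [0,0,0],"grip": 0.2},{"slide": [-0.006,-0.004,0],"rot": [0,0,0],"grip": 0.2},{"slide": [-0.006,-0.004,0],"rot": [0,0,0],"grip": 0.2},{"slide": [-0.006,-0.004,0],"rot": [0,0,0],"grip": 0.2}]'

```text
time: 9.6
ee_pos: [0.5549, 0.0446, 0.1308]
eef_rot: [0.693, 0.721, 0.0, 0.0]
ft_force: [3.2, 0.8, 5.7]
width: 0.0265
grip_force: 4.0
```

arm_command --steps '[{"slide": [0,-0.01,0],"rot": [0,0,0],"grip": 0.2},{"slide": [0,-0.01,0],"rot": [0,0,0],"grip": 0.2},{"slide": [0,-0.01,0],"rot": [0,0,0],"grip": 0.2},{"slide": [0,-0.01,0],"rot": [0,0,0],"grip": 0.2},{"slide": [0,-0.011,0],"rot": [0,0,0],"grip": 0.2},{"slide": [-0.004,-0.011,0],"rot": [0,0,0],"grip": 0.2},{"slide": [0,0,0],"rot": [0,0,0],"grip": 0.2},{"slide": [0,0,0],"rot": [0,0,0],"grip": 0.2}]'

```text
time: 10.6
ee_pos: [0.5511, -0.0169, 0.1306]
eef_rot: [0.693, 0.721, 0.0, -0.0]
ft_force: [0.1, 0.7, 0.0]
width: 0.0261
grip_force: 4.0
```

arm_command --steps '[{"slide": [0,0,0],"rot": [0,0,0],"grip": 0.57},{"slide": [0,0,0],"rot": [0,0,0],"grip": 0.57},{"slide": [0,0,0],"rot": [0,0,0],"grip": 0.57},{"slide": [0,0,0.02],"rot": [0,0,0],"grip": 0.57},{"slide": [0,0,0.03],"rot": [0,0,0],"grip": 0.57},{"slide": [-0.018,0.03,0],"rot": [0,0,0],"grip": 0.57},{"slide": [-0.018,0.03,0],"rot": [0,0,0],"grip": 0.57},{"slide": [-0.018,0.03,0],"rot": [0,0,0],"grip": 0.57}]'

```text
time: 11.6
ee_pos: [0.4965, 0.0737, 0.1807]
eef_rot: [0.693, 0.721, 0.0, 0.0]
ft_force: [0.1, 0.3, 0.5]
width: 0.0497
grip_force: 0.0
```

```bash
python3 - <<'E'
from h import *
p=eyes.camera("side");w=eyes.camera("wrist")
s=np.array(p["pixels"])[130:300,230:390];s=cv2.resize(s,None,fx=2.3,fy=2.3)
x=np.array(w["pixels"])[150:350,160:480];x=cv2.resize(x,(416,260))
c=np.zeros((391,s.shape[1]+416,3),np.uint8);c[:s.shape[0],:s.shape[1]]=s;c[:260,s.shape[1]:]=x
cv2.imwrite("pics/c4.png",c[:,:,::-1])
print(s.shape,sensors.read_state()["ee_pos"],proj(w,(.4955,.073,.15)))
for u in ((185,211),): pass
E
```

```text
(391, 368, 3) [0.49559102 0.0763734  0.18056131] [321.93180225 241.56752108]
```

View pics/c4.png

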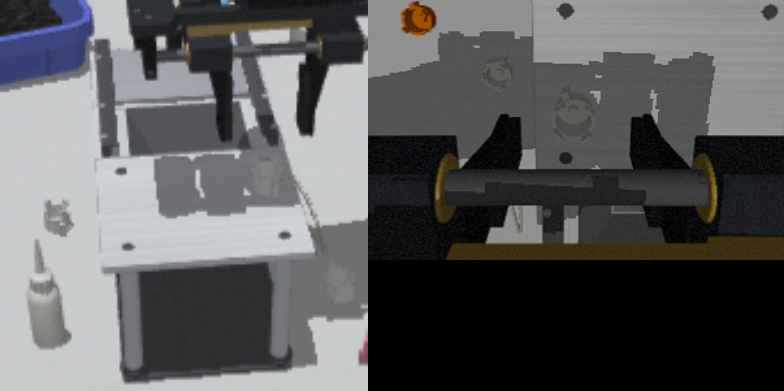

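housing_left has left the deck and the mouth is clear. In the wrist view housing_right is between the fingers at about (318,232). I'll go down and grip it the same way.

arm_command --steps '[{"slide": [-0.002,0,0],"rot": [0,0,0],"grip": 0.57},{"slide": [0,0,-0.015],"rot": [0,0,0],"grip": 0.57},{"slide": [0,0,-0.02],"rot": [0,0,0],"grip": 0.57},{"slide": [0,0,-0.0145],"rot": [0,0,0],"grip": 0.57},{"slide": [0,0,0],"rot": [0,0,0],"grip": 0.57},{"slide": [0,0,0],"rot": [0,0,0],"grip": 0.2},{"slide": [0,0,0],"rot": [0,0,0],"grip": 0.2},{"slide": [0,0,0],"rot": [0,0,0],"grip": 0.2}]' --newtons 4

```text
time: 12.7
ee_pos: [0.4954, 0.0729, 0.1315]
eef_rot: [0.693, 0.721, 0.0, 0.0]
ft_force: [-0.3, 0.5, 0.2]
width: 0.0272
grip_force: 0.0
```

arm_command --steps '[{"slide": [0,0,0],"rot": [0,0,0],"grip": 0.2},{"slide": [0,0,0],"rot": [0,0,0],"grip": 0.2},{"slide": [0.008,-0.002,0],"rot": [0,0,0],"grip": 0.2},{"slide": [0.008,-0.004,0],"rot": [0,0,0],"grip": 0.2},{"slide": [0.008,-0.005,0],"rot": [0,0,0],"grip": 0.2},{"slide": [0.008,-0.005,0],"rot": [0,0,0],"grip": 0.2},{"slide": [0.008,-0.005,0],"rot": [0,0,0],"grip": 0.2},{"slide": [0.008,-0.005,0],"rot": [0,0,0],"grip": 0.2}]'

```text
time: 13.7
ee_pos: [0.5439, 0.0465, 0.1312]
eef_rot: [0.693, 0.721, 0.0, -0.0]
ft_force: [-2.7, 2.0, 5.2]
width: 0.0239
grip_force: 4.0
```

Gripped. I'll drag it over the edge and release it.

arm_command --steps '[{"slide": [0,-0.01,0],"rot": [0,0,0],"grip": 0.2},{"slide": [0,-0.01,0],"rot": [0,0,0],"grip": 0.2},{"slide": [0,-0.01,0],"rot": [0,0,0],"grip": 0.2},{"slide": [0,-0.01,0],"rot": [0,0,0],"grip": 0.2},{"slide": [0,-0.011,0],"rot": [0,0,0],"grip": 0.2},{"slide": [0.003,-0.011,0],"rot": [0,0,0],"grip": 0.2},{"slide": [0,0,0],"rot": [0,0,0],"grip": 0.2},{"slide": [0,0,0],"rot": [0,0,0],"grip": 0.2}]'

```text
time: 14.7
ee_pos: [0.5461, -0.0149, 0.131]
eef_rot: [0.693, 0.721, 0.0, -0.0]
ft_force: [0.5, -0.5, -0.2]
width: 0.0238
grip_force: 4.0
```

arm_command --steps '[{"slide": [0,0,0],"rot": [0,0,0],"grip": 0.57},{"slide": [0,0,0],"rot": [0,0,0],"grip": 0.57},{"slide": [0,0,0],"rot": [0,0,0],"grip": 0.57},{"slide": [0,0,0.02],"rot": [0,0,0],"grip": 0.5},{"slide": [0,0,0.03],"rot": [0,0,0],"grip": 0.5},{"slide": [0,-0.035,0],"rot": [0,0,0],"grip": 0.5},{"slide": [0.002,-0.037,0],"rot": [0,0,0],"grip": 0.5},{"slide": [0.002,-0.037,0],"rot": [0,0,0],"grip": 0.5}]' --newtons 20

```text
time: 15.7
ee_pos: [0.5501, -0.1252, 0.1812]
eef_rot: [0.693, 0.721, 0.0, 0.0]
ft_force: [0.9, -0.3, 0.5]
width: 0.0436
grip_force: 0.0
```

```bash
python3 - <<'E'
from h import *
p=eyes.camera("side");w=eyes.camera("top")
s=np.array(p["pixels"])[130:300,230:390];s=cv2.resize(s,None,fx=2.3,fy=2.3)
x=np.array(w["pixels"])[140:250,250:440];x=cv2.resize(x,(416,241))
c=np.zeros((391,s.shape[1]+416,3),np.uint8);c[:s.shape[0],:s.shape[1]]=s;c[:241,s.shape[1]:]=x
cv2.imwrite("pics/c5.png",c[:,:,::-1])
print(sensors.read_state()["ee_pos"])
E
```

```text
[ 0.54946843 -0.12905017  0.18135628]
```

View pics/c5.png

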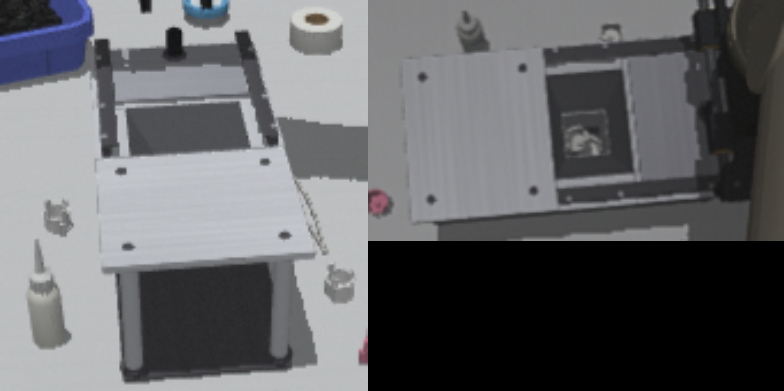

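The deck is empty and the housings lie in the well, at crop (583,140) of the top part. Now I'll shut the shutter.

arm_command --steps '[{"slide": [0.001,0.002,-0.015],"rot": [0,0,0],"grip": 0.5},{"slide": [0,0,-0.015],"rot": [0,0,0],"grip": 0.5},{"slide": [0,0,-0.012],"rot": [0,0,0],"grip": 0.5},{"slide": [0,0,0],"rot": [0,0,0],"grip": 0.5},{"slide": [0,0,0],"rot": [0,0,0],"grip": 0.0},{"slide": [0,0,0],"rot": [0,0,0],"grip": 0.0},{"slide": [0,0,0],"rot": [0,0,0],"grip": 0.0},{"slide": [0,0,0],"rot": [0,0,0],"grip": 0.0}]' --newtons 20

```text
time: 16.8
ee_pos: [0.552, -0.1222, 0.1394]
eef_rot: [0.693, 0.721, 0.001, 0.001]
ft_force: [0.9, -1.5, -3.9]
width: 0.0131
grip_force: 20.0
```

arm_command --steps '[{"slide": [-0.0004,0.012,0],"rot": [0,0,0],"grip": 0.0},{"slide": [-0.0004,0.012,0],"rot": [0,0,0],"grip": 0.0},{"slide": [-0.0004,0.012,0],"rot": [0,0,0],"grip": 0.0},{"slide": [-0.0004,0.012,0],"rot": [0,0,0],"grip": 0.0},{"slide": [-0.0004,0.012,0],"rot": [0,0,0],"grip": 0.0},{"slide": [-0.0004,0.012,0],"rot": [0,0,0],"grip": 0.0},{"slide": [-0.0003,0.006,0],"rot": [0,0,0],"grip": 0.0},{"slide": [0,0,0],"rot": [0,0,0],"grip": 0.0}]'

```text
time: 17.8
ee_pos: [0.549, -0.043, 0.1394]
eef_rot: [0.693, 0.721, 0.001, 0.0]
ft_force: [4.5, 2.5, -2.9]
width: 0.0131
grip_force: 20.0
```

arm_command --steps '[{"slide": [0,0.001,0],"rot": [0,0,0],"grip": 0.0},{"slide": [0,0.001,0],"rot": [0,0,0],"grip": 0.0},{"slide": [0,0,0],"rot": [0,0,0],"grip": 0.0},{"slide": [0,0,0],"rot": [0,0,0],"grip": 0.0},{"slide": [0,0,0],"rot": [0,0,0],"grip": 0.0},{"slide": [0,0,0],"rot": [0,0,0],"grip": 0.0},{"slide": [0,0,0],"rot": [0,0,0],"grip": 0.0},{"slide": [0,0,0],"rot": [0,0,0],"grip": 0.0}]'

```text
time: 18.8
ee_pos: [0.549, -0.0423, 0.1394]
eef_rot: [0.693, 0.721, 0.0, 0.001]
ft_force: [5.9, -1.1, -1.7]
width: 0.0132
grip_force: 20.0
```

arm_command --steps '[{"slide": [0,0.001,0],"rot": [0,0,0],"grip": 0.0},{"slide": [0,0.001,0],"rot": [0,0,0],"grip": 0.0},{"slide": [0,0.001,0],"rot": [0,0,0],"grip": 0.0},{"slide": [0,0,0],"rot": [0,0,0],"grip": 0.0},{"slide": [0,0,0],"rot": [0,0,0],"grip": 0.0},{"slide": [0,0,0],"rot": [0,0,0],"grip": 0.0},{"slide": [0,0,0],"rot": [0,0,0],"grip": 0.0},{"slide": [0,0,0],"rot": [0,0,0],"grip": 0.0}]'

```text
time: 19.8
ee_pos: [0.549, -0.0421, 0.1394]
eef_rot: [0.694, 0.72, -0.001, 0.002]
ft_force: [6.3, -9.2, -1.9]
width: 0.0131
grip_force: 20.0
```

The shutter is at its stop: 9 N and no further motion. I'll release, withdraw and check.

arm_command --steps '[{"slide": [0,0,0],"rot": [0,0,0],"grip": 0.4},{"slide": [0,0,0],"rot": [0,0,0],"grip": 0.4},{"slide": [0,-0.001,0],"rot": [0,0,0],"grip": 0.4},{"slide": [0,0,0.03],"rot": [0,0,0],"grip": 0.4},{"slide": [0,0,0.04],"rot": [0,0,0],"grip": 0.4},{"slide": [0,0,0.04],"rot": [0,0,0],"grip": 0.4},{"slide": [-0.03,-0.05,0.02],"rot": [0,0,0],"grip": 0.4},{"slide": [-0.03,-0.05,0],"rot": [0,0,0],"grip": 0.4}]'

```text
time: 20.8
ee_pos: [0.4883, -0.1413, 0.2707]
eef_rot: [0.693, 0.721, 0.001, 0.001]
ft_force: [1.5, -1.5, 0.0]
width: 0.0348
grip_force: 0.0
```

arm_command --steps '[{"slide": [-0.01,-0.05,0],"rot": [0,0,0],"grip": 0.4},{"slide": [-0.01,-0.05,0],"rot": [0,0,0],"grip": 0.4},{"slide": [-0.01,-0.05,0],"rot": [0,0,0],"grip": 0.4},{"slide": [0,0,0],"rot": [0,0,0],"grip": 0.4},{"slide": [0,0,0],"rot": [0,0,0],"grip": 0.4},{"slide": [0,0,0],"rot": [0,0,0],"grip": 0.4},{"slide": [0,0,0],"rot": [0,0,0],"grip": 0.4},{"slide": [0,0,0],"rot": [0,0,0],"grip": 0.4}]'

```text
time: 21.8
ee_pos: [0.4586, -0.2897, 0.2691]
eef_rot: [0.693, 0.721, 0.0, 0.0]
ft_force: [0.1, -0.8, 0.9]
width: 0.0349
grip_force: 0.0
```

```bash
python3 - <<'E'
from h import *
p=eyes.camera("side");w=eyes.camera("top")
s=np.array(p["pixels"])[130:300,230:390];s=cv2.resize(s,None,fx=2.3,fy=2.3)
x=np.array(w["pixels"])[140:280,250:440];x=cv2.resize(x,(416,306))
c=np.zeros((391,s.shape[1]+416,3),np.uint8);c[:s.shape[0],:s.shape[1]]=s;c[:306,s.shape[1]:]=x
cv2.imwrite("pics/c6.png",c[:,:,::-1])
E
```

```text
(no output)
```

View pics/c6.png

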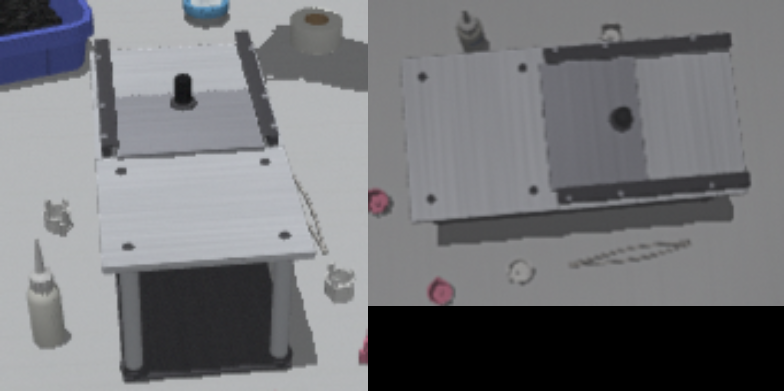

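The shutter is shut over the mouth, with the knob at crop (620,118). The deck is empty, the other items haven't moved, and the arm is clear.

```bash
python3 -c "
from bench import order
print(order.close_job())"
```

```text
the job is handed in; nothing more can be done
None
```

The job is handed in: I opened the shutter, lightly gripped each white deck housing and slid it along the deck over the edge so that both dropped into the well, then pushed the shutter shut to its stop, with nothing else visibly moved and about 22 s on the clock; no verdict came back.

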